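# Transfer a row of sample vials into the second rack in reverse order

### The arm

A 7-joint arm with a two-finger parallel gripper is mounted at the origin on a cart in front of the work surface, level with it; the furniture and walls round the work are solid. World frame = base frame: x ahead of the robot, y to its left, z up, the work surface at z = 0. Lengths are in mm, angles in rad, forces in N, time in s.
With the tool pointing down it reaches from about 400 to 875 mm from the base axis. Payload 4.4 kg.
Tool frame: the origin (TCP) lies at the very end of the fingers, on their centre line; the grasp point (between the pads) lies 19 mm behind it; z points along the fingers, y is the direction in which the jaws open and shut (so a half turn about z gives the same grasp; the last joint's range is limited). The gripper opens to 85 mm and grips with 20 to 120 N. Pads are 22 mm wide; open, the fingers measure 114 mm over their backs; the gripper's body (76 mm by 85 mm) begins 54 mm behind the grasp point. The pads swing forward as they close: fully open they stand 13 mm farther back than shut.
Start: joints at [-1.239, 0.628, 0.038, 1.517, -0.027, 0.996, -0.02], TCP at [251.781, 599.27, 200.413] pointing down, gripper open.
Joint ranges: [-3.06, 3.06], [-0.37, 2.12], [-1.25, 1.32], [0.18, 2.47], [-1.1, 4.24], [0.23, 1.98], [-2.94, 2.94]. Speed limits (rad/s): [2.57, 2.57, 3.14, 3.14, 3.14, 3.14, 3.14].

### API

Orientations are given as [roll, pitch, yaw] about the fixed x, y, z axes, in that order (R = Rz(yaw) Ry(pitch) Rx(roll)).
In Python, from cell import ctrl gives the robot as it stands.
- The arm moves only by the shell command python3 -m crank 'ROWS' [OPENING]. ROWS is JSON, a list that holds one entry, the list of rows, each a list of 6 numbers: the shift along the tool's x, y, z in units of 30 mm (1.0 is 30 mm), then the turn, a rotation vector about the tool's x, y, z in units of 6 degrees (1.0 is 6 degrees). In form: [[[tx, ty, tz, rx, ry, rz], ...]]. A call has 1 to 12 rows; each row shifts and turns the pose as measured when the row begins, along the tool's axes as they then stand; what a row does not reach is not made up. A row lasts 1/12 s, in which the tool goes at most 41.7 mm and 7.16 degrees, less where a joint would pass 70% of its speed; a pose out of reach is approached as far as the arm can. A call is refused whole if a number of a shift passes 1 or a number of a turn 1, either way. A call with a gripper value outside its range is refused whole. OPENING is the gripper command: -1 is fully open, 1 is shut, values between are in proportion, set as the call begins (- or left out, the last holds). The fingers move at their own pace and stop on an object; the grip force is fixed at half the most. Time passes only in rows, so rows that do not move let the fingers close. It gives the time, the measured TCP pose, the force and the opening at its end, in the units of the state.
- ctrl.read_state(): the state, without advancing time (a new reading comes with each control period).
- ctrl.get_image(name): name is "side" or "top"; returns a dict with "color" (480x640x3 uint8, red, green, blue), "depth" (480x640 float32, mm along the optical axis (not along the pixel's ray), 0 where there is no reading), "camera_matrix" (3x3 intrinsics, pixels), "R" (3x3) and "t" (3): a world point X has camera coordinates R X + t. Camera axes: x right, y down, z forward; pixel columns grow to the right and rows downward; lengths in mm; the calibration is good to about 2 mm. A picture is of the moment at which its call begins.
- ctrl.finish_job(): hands the job in, once; it reports no verdict.
Trained networks look in a picture, given as the dict that the camera call returned (one of the last four; its "shot" number tells which), for a name from the list of things; names that differ only in an ending like _2 or _b are one class to them, and where a whole thing is asked for, a point or a joint stands for the part that bears it (a point fixed in the world has none). Each returns a list of dicts, best first, with "conf" (0 to 1); they miss things now and then, are a little off and sometimes report something else, mostly with a low value. They report only what shows in the picture. A call takes as long as a camera call. They do not tell look-alikes from the thing itself.
- ctrl.search_frame(query, picture): "extent" ([centre column, centre row, width, height] in pixels, round what is visible of it).
The state is a dict: "clock": time; "qpos": joint angles; "qd": joint speeds; "tau": joint torques, N m; "eef_pos": TCP position; "tool_rot": TCP orientation; "force": force on the tool from outside, world axes, zero at the start; "torque": the same for the moment, N m; "width": finger opening in mm.
Only numpy, scipy, OpenCV 4.12 (cv2) and the standard library are available. Lean on these libraries where they do the work, as an engineer would, in place of code of your own. Each camera call takes 0.05 s, during which the arm holds its last target. There are 200 camera calls.

### The job

Move the four capped vials from the white rack to the orange rack for the repeat run, in reverse order as seen from the robot: the vial that stands leftmost in the white rack goes into the rightmost pocket of the orange rack, the second from the left into the second from the right, and so on. Keep the vials upright throughout, stand each one on the floor of its own pocket and let go of it, and leave the amber bottle and the empty beaker that stand near the racks where they are.

Things in the scene. Friction and masses are not known exactly. Their poses are not given: they have to be found in the camera images.
- white_rack: white rack, fixed, 214 x 58 mm: row of 4 pockets, 46 x 46 mm inside, centred at x = 0, y = +78, +26, -26, -78 mm of its frame; wall tops 16 mm, pocket floors 4 mm above the worktop. Origin on the worktop under the middle, z up, x away from the robot, +y to the robot's left; turned up to 0.35 rad. Holds the vials at first; 8 mm high ledge with clips on its near side, to x = -48 mm.
- orange_rack: orange rack, fixed, 214 x 58 mm: row of 4 pockets, 46 x 46 mm inside, centred at x = 0, y = +78, +26, -26, -78 mm of its frame; wall tops 16 mm, pocket floors 4 mm above the worktop. Origin on the worktop under the middle, z up, x away from the robot, +y to the robot's left; turned up to 0.35 rad. Empty at first.
- red_vial (a point): glass vial with a red cap: 28 mm across (cap 27 mm, top 22 mm), 84 mm tall, 35 to 70 g, loose, upright in a white rack pocket. Point at its centre, 46 mm above the worktop when it stands in a pocket of either rack; z up along the vial. Best pinched across the row, at this point or a little higher: fingertips 19 mm lower clear the walls; along the row there are only 24 mm between vials.
- yellow_vial (a point): glass vial with a yellow cap: 28 mm across (cap 27 mm, top 22 mm), 84 mm tall, 35 to 70 g, loose, upright in a white rack pocket. Point at its centre, 46 mm above the worktop when it stands in a pocket of either rack; z up along the vial. Best pinched across the row, at this point or a little higher: fingertips 19 mm lower clear the walls; along the row there are only 24 mm between vials.
- green_vial (a point): glass vial with a green cap: 28 mm across (cap 27 mm, top 22 mm), 84 mm tall, 35 to 70 g, loose, upright in a white rack pocket. Point at its centre, 46 mm above the worktop when it stands in a pocket of either rack; z up along the vial. Best pinched across the row, at this point or a little higher: fingertips 19 mm lower clear the walls; along the row there are only 24 mm between vials.
- blue_vial (a point): glass vial with a blue cap: 28 mm across (cap 27 mm, top 22 mm), 84 mm tall, 35 to 70 g, loose, upright in a white rack pocket. Point at its centre, 46 mm above the worktop when it stands in a pocket of either rack; z up along the vial. Best pinched across the row, at this point or a little higher: fingertips 19 mm lower clear the walls; along the row there are only 24 mm between vials.
- clip_red: small red clip, 14 x 34 x 5 mm, fixed on the ledge of the white rack in front of the pocket in which the red-capped vial stands at the start; it stays there and records where that vial came from. Origin at its underside, 8 mm above the worktop, 38 mm from the pocket centre towards the rack's -x side; axes as those of the rack.
- clip_yellow: small yellow clip, 14 x 34 x 5 mm, fixed on the ledge of the white rack in front of the pocket in which the yellow-capped vial stands at the start; it stays there and records where that vial came from. Origin at its underside, 8 mm above the worktop, 38 mm from the pocket centre towards the rack's -x side; axes as those of the rack.
- clip_green: small green clip, 14 x 34 x 5 mm, fixed on the ledge of the white rack in front of the pocket in which the green-capped vial stands at the start; it stays there and records where that vial came from. Origin at its underside, 8 mm above the worktop, 38 mm from the pocket centre towards the rack's -x side; axes as those of the rack.
- clip_blue: small blue clip, 14 x 34 x 5 mm, fixed on the ledge of the white rack in front of the pocket in which the blue-capped vial stands at the start; it stays there and records where that vial came from. Origin at its underside, 8 mm above the worktop, 38 mm from the pocket centre towards the rack's -x side; axes as those of the rack.
- amber_bottle (a point): bystander: amber glass reagent bottle with black cap, 55 mm across, 115 mm tall, loose, standing on the open worktop just beyond the racks (the like ones farther off are fixed). Point at its centre.
- empty_beaker (a point): bystander: empty clear plastic beaker, 64 mm across, 72 mm tall, loose, the beaker nearest the racks, at the right beyond them (those farther off are fixed). Point at its centre.
Things that resemble listed ones, but are neither listed nor needed, are in the scene too. Leave any black or purple look-alike of the part that bears blue_vial alone.

How it is judged:
By the outcome, as a careful person would: the job done as asked, in the order asked, and still so for the second after the job is handed in, with the robot touching nothing.
It also fails if it takes over 120 s, if anything falls off the work surface, if the arm or the gripper's body presses on something with over 40 N, if the wrist force passes 120 N, or if a joint passes its speed limit or range.

## Working session

There is one attempt and no reset: what is moved stays moved. The work goes in short steps, Python scripts to look and compute and a shell command to move; the robot and the scene stay as the last step left them, time stands still between calls to the robot, and variables do not carry over. Pictures are saved under pics/ and viewed, about 12 in all and at most 16, crops included, and the job is handed in when it is done.

```bash
ls; mkdir -p pics; python3 - <<'E'
from cell import ctrl
import cv2,numpy as np
s=ctrl.read_state();print({k:np.round(v,3).tolist() for k,v in s.items()})
for n in("side","top"):
    p=ctrl.get_image(n);cv2.imwrite(f"pics/{n}0.png",p["color"][:,:,::-1])
    print(n,p["camera_matrix"].tolist(),np.round(p["R"],3).tolist(),np.round(p["t"],1).tolist())
    for q in("white_rack","orange_rack","red_vial","yellow_vial","green_vial","blue_vial","clip_red","clip_yellow","clip_green","clip_blue","amber_bottle","empty_beaker"):
        print(q,[(np.round(d["extent"]).tolist(),round(d["conf"],2)) for d in ctrl.search_frame(q,p)[:4]])
E
```

```text
pics
{'clock': 0.0, 'qpos': [-1.239, 0.629, 0.038, 1.518, -0.027, 0.996, -0.02], 'qd': [-0.0, -0.001, 0.001, 0.0, 0.001, 0.001, -0.001], 'tau': [0.0, -56.34, 1.226, -19.345, 0.011, 0.011, -0.0], 'eef_pos': [251.545, 598.624, 199.499], 'tool_rot': [-3.14, 0.0, 2.744], 'force': [-0.321, -0.233, -0.428], 'torque': [0.016, 0.057, -0.028], 'width': 85.245}
side [[446.90960573100216, 0.0, 322.1372672208988], [0.0, 446.90960573100216, 239.283729257053], [0.0, 0.0, 1.0]] [[-0.978, -0.21, -0.008], [-0.135, 0.658, -0.741], [0.161, -0.723, -0.671]] [572.2, 165.0, 976.2]
white_rack [([305.0, 354.0, 93.0, 89.0], 0.63)]
orange_rack [([372.0, 239.0, 28.0, 61.0], 0.62)]
red_vial [([311.0, 328.0, 16.0, 27.0], 0.55)]
yellow_vial [([279.0, 365.0, 18.0, 39.0], 0.91)]
green_vial [([324.0, 307.0, 16.0, 34.0], 0.59)]
blue_vial [([248.0, 334.0, 16.0, 32.0], 0.97), ([228.0, 358.0, 19.0, 38.0], 0.73), ([299.0, 346.0, 15.0, 37.0], 0.68), ([372.0, 336.0, 12.0, 38.0], 0.62)]
clip_red [([325.0, 345.0, 12.0, 15.0], 0.64)]
clip_yellow [([298.0, 384.0, 12.0, 14.0], 0.41)]
clip_green [([340.0, 327.0, 13.0, 13.0], 0.4
[... 379 characters left out ...]
 592.8, 1015.7]
white_rack [([205.0, 251.0, 103.0, 58.0], 0.62)]
orange_rack [([372.0, 286.0, 108.0, 38.0], 0.92)]
red_vial [([210.0, 249.0, 19.0, 22.0], 0.5)]
yellow_vial [([169.0, 235.0, 24.0, 22.0], 0.55)]
green_vial [([232.0, 256.0, 17.0, 12.0], 0.79)]
blue_vial [([195.0, 196.0, 21.0, 23.0], 0.75), ([214.0, 305.0, 20.0, 13.0], 0.6), ([187.0, 239.0, 22.0, 15.0], 0.57), ([163.0, 188.0, 20.0, 26.0], 0.53)]
clip_red [([209.0, 267.0, 16.0, 7.0], 0.61)]
clip_yellow [([165.0, 253.0, 17.0, 10.0], 0.57), ([187.0, 239.0, 23.0, 16.0], 0.49)]
clip_green [([230.0, 273.0, 15.0, 10.0], 0.4)]
clip_blue []
amber_bottle [([288.0, 169.0, 27.0, 39.0], 0.73)]
empty_beaker [([471.0, 189.0, 31.0, 34.0], 0.74)]
```

```bash
python3 - <<'E'
import cv2,numpy as np
t=cv2.imread("pics/top0.png");s=cv2.imread("pics/side0.png")
cv2.imwrite("pics/top_c.png",cv2.resize(t[140:330,130:500],(800,411),interpolation=cv2.INTER_CUBIC))
cv2.imwrite("pics/side_c.png",cv2.resize(s[140:410,200:460],(578,600),interpolation=cv2.INTER_CUBIC))
E
```

```text
(no output)
```

View pics/top_c.png

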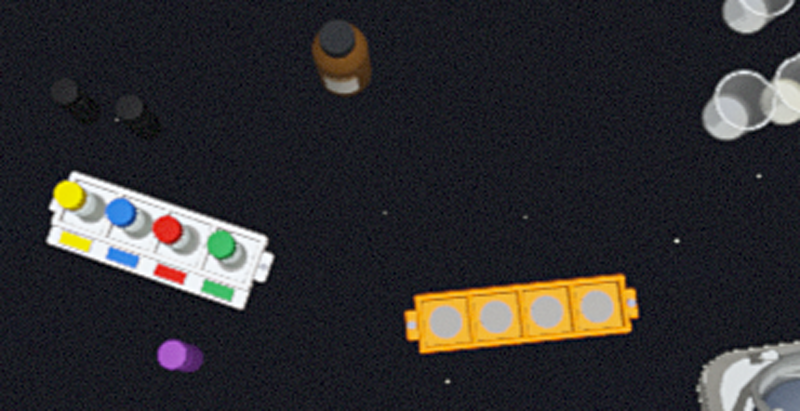

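View pics/side_c.png

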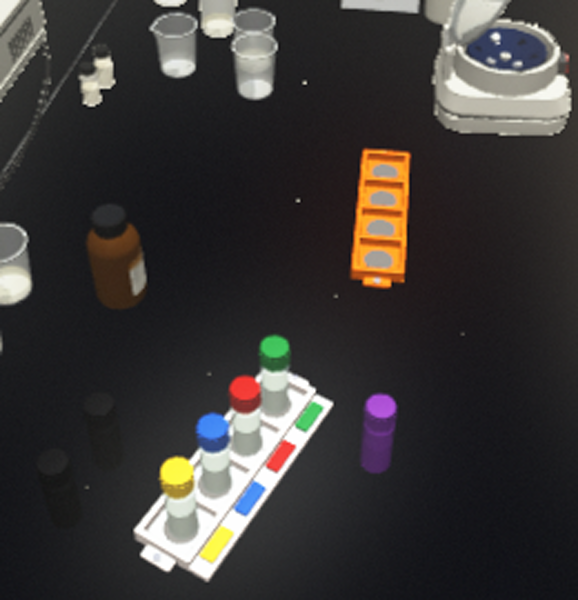

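View pics/top0.png

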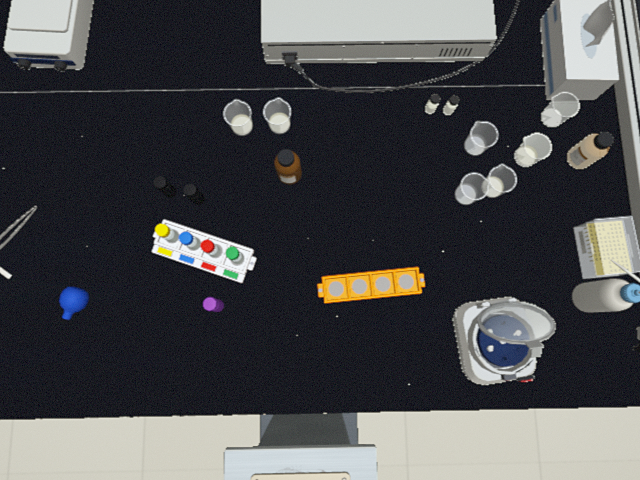

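Seen from the robot, left to right: yellow, blue, red and green in the white rack, with clips that match. In the full top view the caps are at about (163,230), (186,238), (208,246) and (233,254). The orange rack is at (372,286). There are two black look-alikes behind the white rack and a purple one in front of it at (213,304); I leave these alone. Next I measure from both views.

```bash
cat > m.py <<'E'
import cv2,numpy as np
from cell import ctrl
HUE=dict(red=(174,6),yellow=(24,32),green=(55,75),blue=(100,118))
def P(p): return p["camera_matrix"]@np.c_[p["R"],p["t"]]
def cloud(p):
    z=p["depth"];v,u=np.mgrid[:480,:640];K=p["camera_matrix"]
    c=np.stack([(u-K[0,2])/K[0,0]*z,(v-K[1,2])/K[1,1]*z,z],-1)
    return (c-p["t"])@p["R"]
def onplane(p,uv,z):
    K=p["camera_matrix"];d=p["R"].T@np.linalg.solve(K,[*uv,1]);c=-p["R"].T@p["t"]
    return c+d*(z-c[2])/d[2]
def tri(pt,a,ps,b): 
    X=cv2.triangulatePoints(P(pt),P(ps),np.float64(a),np.float64(b)).ravel();return X[:3]/X[3]
def blobs(p,col,roi):
    h=cv2.cvtColor(p["color"],cv2.COLOR_RGB2HSV);a,b=HUE[col];H=h[...,0]
    m=((H>=a)|(H<=b)) if a>b else ((H>=a)&(H<=b))
    m=(m&(h[...,1]>130)&(h[...,2]>70)).astype(np.uint8)
    x0,y0,x1,y1=roi;k=np.zeros_like(m);k[y0:y1,x0:x1]=m[y0:y1,x0:x1]
    n,l,st,c=cv2.connectedComponentsWithStats(k)
    return [(c[i],st[i][4],l==i) for i in range(1,n) if st[i][4]>15]
E
python3 - <<'E'
from m import *
np.set_printoptions(precision=1,suppress=True)
T=ctrl.get_image("top");S=ctrl.get_image("side");ct,cs=cloud(T),cloud(S)
for c in HUE:
    a=sorted(blobs(T,c,(140,210,265,290)),key=lambda b:b[0][1]);b=sorted(blobs(S,c,(250,285,355,405)),key=lambda b:b[0][1])
    print(c,len(a),len(b),[x[1] for x in a],[x[1] for x in b])
    for i,n in enumerate(("cap","clip")):
        if i<min(len(a),len(b)):
            print(" ",n,a[i][0],b[i][0],"tri",tri(T,a[i][0],S,b[i][0]),"depthT",np.median(ct[a[i][2]],0),"depthS",np.median(cs[b[i][2]],0), "top plane", onplane(T,a[i][0],13 if i else 86))
# racks
for n,p,C in(("T",T,ct),("S",S,cs)):
    h=cv2.cvtColor(p["color"],cv2.COLOR_RGB2HSV)
    m=(h[...,0]>8)&(h[...,0]<22)&(h[...,1]>150)&(h[...,2]>120)&(p["depth"]>0)
    X=C[m];X=X[(abs(X[:,0]-500)<250)&(abs(X[:,1]+110)<150)]
    print(n,"orange z pct",np.percentile(X[:,2],[5,50,80,95]),cv2.minAreaRect(X[X[:,2]>11][:,:2].astype(np.float32)))
    m=(h[...,1]<60)&(h[...,2]>120)&(p["depth"]>0);X=C[m];X=X[(X[:,2]>11)&(X[:,2]<21)&(abs(X[:,1]-240)<150)&(abs(X[:,0]-560)<120)]
    print(n,"white",len(X),cv2.minAreaRect(X[:,:2].astype(np.float32)))
    # grey discs of the orange pockets
    x0,y0,x1,y1=(315,262,430,308) if n=="T" else (350,200,395,275)
    g=np.zeros((480,640),np.uint8);g[y0:y1,x0:x1]=((h[...,1]<70)&(h[...,2]>110))[y0:y1,x0:x1]
    k,l,st,c=cv2.connectedComponentsWithStats(g)
    for i in range(1,k):
        if st[i][4]>25: print("  disc",c[i],st[i][4],"z4:",onplane(p,c[i],4),"d:",np.median(C[l==i],0))
E
```

```text
red 2 2 [np.int32(131), np.int32(72)] [np.int32(191), np.int32(86)]
  cap [207.  245.9] [309.6 316.5] tri [568.2 186.6  78.9] depthT [565.  184.1  88.6] depthS [568.9 191.2  85.9] top plane [565.7 185.   86. ]
  clip [208.2 266.2] [325.9 344.6] tri [533.6 198.   10.7] depthT [532.5 197.6  13.9] depthS [534.9 198.6  12.1] top plane [532.3 197.4  13. ]
yellow 2 2 [np.int32(154), np.int32(74)] [np.int32(164), np.int32(109)]
  cap [161.5 229.6] [279.  351.9] tri [603.  280.9  84.8] depthT [602.1 279.1  87.8] depthS [604.2 282.4  87.1] top plane [601.6 280.4  86. ]
  clip [164.4 251.1] [297.  384.5] tri [569.  296.1   9.8] depthT [567.5 294.7  13.8] depthS [570.  297.3  11.9] top plane [567.4 295.   13. ]
green 2 2 [np.int32(125), np.int32(64)] [np.int32(127), np.int32(67)]
  cap [231.9 252.7] [322.8 296.3] tri [552.5 133.7  82.6] depthT [549.6 132.3  89.2] depthS [553.9 137.1  86.7] top plane [550.5 133.   86. ]
  clip [230.4 273.7] [338.8 326.9] tri [516.1 148.8  10.3] depthT [514.4 148.2  13.1] depthS [517.1 150.8  12.1] top plane [515.  148.3  13. ]
blue 2 2 [np.int32(136), np.int32(7
[... 725 characters left out ...]
]
  disc [359.1 286. ] 173 z4: [ 483.7 -134.7    4. ] d: [ 483.5 -134.4    5.2]
  disc [335.6 288.5] 170 z4: [479.2 -82.7   4. ] d: [479.  -83.2   5.5]
S orange z pct [ 0.7  8.  14.5 16.4] ((486.946044921875, -155.517578125), (57.616485595703125, 212.38714599609375), 4.697737693786621)
S white 774 ((571.0646362304688, 213.3478240966797), (215.53977966308594, 74.46612548828125), 70.2859878540039)
  disc [372.5 216.4] 41 z4: [ 495.4 -240.     4. ] d: [ 496.  -240.5    3.1]
  disc [371.7 228.9] 51 z4: [ 490.8 -187.4    4. ] d: [ 491.4 -187.1    3.2]
  disc [371.  242.1] 58 z4: [ 485.8 -135.5    4. ] d: [ 486.1 -136.3    3.1]
  disc [369.5 256.2] 70 z4: [482.6 -83.1   4. ] d: [482.8 -84.2   3.2]
```

Yellow, blue, red and green give consistent positions: cap tops are at about 88 mm, clips at about 12 mm, and the orange pockets are spaced 52 mm apart. Next I write a planner that prints the remaining shift and turn in tool axes and move units.

```bash
cat > go.py <<'E'
import sys,numpy as np
from cell import ctrl
from scipy.spatial.transform import Rotation as Ro
W=-0.345;O=0.082
V=dict(y=(604,282.5),b=(586.8,233.3),r=(569,185.8),g=(552,135.3))
D=dict(y=(493.8,-239.2),b=(489.5,-187.2),r=(485.1,-135.2),g=(480.8,-83.2))
w,c,z=sys.argv[1],sys.argv[2],float(sys.argv[3])
xy,yaw=(V[c],W) if w=="V" else (D[c],O)
s=ctrl.read_state();R=Ro.from_euler("xyz",s["tool_rot"]);G=Ro.from_euler("xyz",[np.pi,0,np.pi/2+yaw])
d=np.array([*xy,z])-s["eef_pos"]
print("t",round(float(s["clock"]),1),"pos",np.round(s["eef_pos"],1),"F",np.round(s["force"],1),"w",round(float(s["width"]),1))
print("shift now",np.round(R.inv().apply(d)/30,2),"turn",np.round((R.inv()*G).as_rotvec(True)/6,2),"| shift after turn",np.round(G.inv().apply(d)/30,2))
E
python3 go.py V y 190; python3 - <<'E'
from m import *
T=ctrl.get_image("top");S=ctrl.get_image("side")
for a in((160,183),(189,188)):print("black top",onplane(T,a,84))
print("amber",onplane(T,(287,157),115))
E
```

```text
t 1.4 pos [251.8 599.3 200.4] F [0.2 0.1 0.8] w 85.1
shift now [-14.91  -5.19   0.35] turn [-0.  -0.  14.5] | shift after turn [-5.97 14.62  0.35]
black top [703.0023248  288.22578214  84.        ]
black top [691.05453105 226.4176775   84.        ]
amber [745.89468967  16.47667395 115.        ]
```

```bash
python3 -m crank '[[[0,0,0,0,0,1],[0,0,0,0,0,1],[0,0,0,0,0,1],[0,0,0,0,0,1],[0,0,0,0,0,1],[0,0,0,0,0,1],[0,0,0,0,0,1],[0,0,0,0,0,1],[0,0,0,0,0,1],[0,0,0,0,0,1],[0,0,0,0,0,1],[0,0,0,0,0,1]]]' -0.18; python3 go.py V y 190
```

```text
clock: 2.5
eef_pos: [251.4, 599.7, 200.8]
tool_rot: [-3.14, -0.001, 1.428]
force: [-0.4, 0.0, 0.2]
width: 50.2
t 2.5 pos [251.4 599.7 200.8] F [-0.4  0.   0.2] w 50.2
shift now [-8.79 13.14  0.32] turn [-0.02 -0.01  1.93] | shift after turn [-5.97 14.64  0.36]
```

```bash
python3 -m crank '[[[0,0,0,0,0,1],[0,0,0,0,0,0.9],[-0.4,0.97,0,0,0,0],[-0.4,0.97,0,0,0,0],[-0.4,0.97,0,0,0,0],[-0.4,0.97,0,0,0,0],[-0.4,0.97,0,0,0,0],[-0.4,0.97,0,0,0,0],[-0.4,0.97,0,0,0,0],[-0.4,0.97,0,0,0,0],[-0.4,0.97,0,0,0,0],[-0.4,0.97,0,0,0,0]]]'; python3 go.py V y 190
```

```text
clock: 3.5
eef_pos: [481.5, 390.7, 197.1]
tool_rot: [-3.132, -0.005, 1.238]
force: [-0.1, 0.8, 0.2]
width: 50.3
t 3.5 pos [481.5 390.7 197.1] F [-0.1  0.8  0.2] w 50.3
shift now [-2.07  5.04  0.18] turn [-0.09 -0.05  0.11] | shift after turn [-2.01  5.06  0.24]
```

```bash
python3 -m crank '[[[-0.4,0.95,0,0,0,0],[-0.4,0.95,0,0,0,0],[-0.4,0.95,0,0,0,0],[-0.4,0.95,0,0,0,0],[-0.4,0.95,0,0,0,0],[0,0,0,0,0,0],[0,0,0,0,0,0],[0,0,0,0,0,0]]]'; python3 go.py V y 31
```

```text
clock: 4.17
eef_pos: [608.8, 271.8, 195.9]
tool_rot: [-3.138, -0.003, 1.226]
force: [0.8, -0.2, -0.0]
width: 50.3
t 4.2 pos [608.8 271.8 195.9] F [ 0.8 -0.2 -0. ] w 50.3
shift now [ 0.26 -0.25  5.5 ] turn [-0.03 -0.03 -0.  ] | shift after turn [ 0.28 -0.27  5.5 ]
```

```bash
python3 -m crank '[[[0.28,-0.27,0,0,0,0],[0,0,0.7,0,0,0],[0,0,0.7,0,0,0],[0,0,0.6,0,0,0],[0,0,0,0,0,0],[0,0,0,0,0,0]]]'; python3 go.py V y 31
python3 - <<'E'
from m import *
T=ctrl.get_image("top")["color"];S=ctrl.get_image("side")["color"]
a=cv2.resize(T[190:280,130:250],(480,360));b=cv2.resize(S[280:400,230:350],(360,360))
cv2.imwrite("pics/h1.png",np.hstack([a,b])[:,:,::-1])
E
```

```text
clock: 4.67
eef_pos: [597.1, 297.4, 135.8]
tool_rot: [-3.135, -0.011, 1.239]
force: [1.1, -0.0, 0.5]
width: 50.2
t 4.7 pos [597.1 297.4 135.8] F [ 1.1 -0.   0.5] w 50.2
shift now [-0.43  0.4   3.49] turn [-0.07 -0.1   0.12] | shift after turn [-0.39  0.39  3.49]
```

View pics/h1.png

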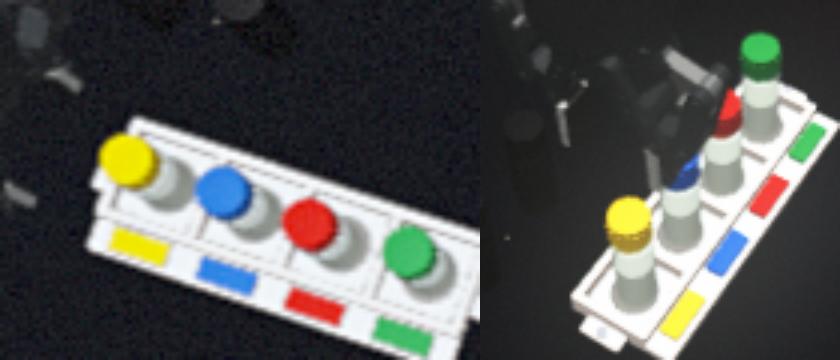

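```bash
python3 go.py V y 31;python3 -m crank '[[[0,0,0,0,0,0],[0,0,0,0,0,0],[0,0,0,0,0,0],[0,0,0,0,0,0]]]'; python3 go.py V y 31;python3 -m crank '[[[-0.4,0.4,0,0,0,0],[0,0,0,0,0,0],[0,0,0,0,0,0]]]'; python3 go.py V y 31
```

```text
t 4.8 pos [597.5 297.3 136.3] F [0.1 0.3 0.4] w 50.5
shift now [-0.43  0.39  3.5 ] turn [-0.06 -0.11  0.12] | shift after turn [-0.39  0.37  3.51]
clock: 5.1
eef_pos: [599.2, 299.0, 140.4]
tool_rot: [-3.139, -0.016, 1.24]
force: [0.0, -0.0, 1.3]
width: 50.4
t 5.1 pos [599.2 299.  140.4] F [ 0.  -0.   1.3] w 50.4
shift now [-0.52  0.34  3.64] turn [-0.02 -0.15  0.13] | shift after turn [-0.46  0.34  3.65]
clock: 5.35
eef_pos: [607.3, 284.6, 141.7]
tool_rot: [-3.141, -0.018, 1.24]
force: [-0.4, 1.1, -0.2]
width: 50.2
t 5.3 pos [607.3 284.6 141.7] F [-0.4  1.1 -0.2] w 50.2
shift now [-0.17 -0.08  3.69] turn [-0.01 -0.18  0.14] | shift after turn [-0.1  -0.08  3.69]
```

```bash
python3 -m crank '[[[-0.1,-0.08,0.5,0,-0.15,0.1],[0,0,0.5,0,0,0],[0,0,0.1,0,0,0],[0,0,0.05,0,0,0]]]'; python3 go.py V y 31
python3 - <<'E'
from m import *
T=ctrl.get_image("top");S=ctrl.get_image("side")
s=ctrl.read_state();X=np.append(s["eef_pos"],1)
f=[]
for p,(x,y,w,h) in((T,(110,190,120,90)),(S,(230,280,120,90))):
    u=P(p)@X;u=u[:2]/u[2];im=np.clip(p["color"].astype(float)*1.8,0,255).astype(np.uint8)[y:y+h,x:x+w]
    im=cv2.resize(im,(400,300),interpolation=cv2.INTER_CUBIC);cv2.circle(im,tuple(int(v) for v in (u-[x,y])*400/120),3,(255,0,255),-1);f.append(im)
cv2.imwrite("pics/h2.png",np.hstack(f)[:,:,::-1])
E
```

```text
clock: 5.68
eef_pos: [603.4, 284.6, 105.2]
tool_rot: [-3.141, -0.003, 1.228]
force: [0.9, -0.2, 0.4]
width: 50.0
t 5.7 pos [603.4 284.6 105.2] F [ 0.9 -0.2  0.4] w 50.0
shift now [-0.07  0.04  2.47] turn [-0.01 -0.02  0.02] | shift after turn [-0.06  0.04  2.47]
```

View pics/h2.png

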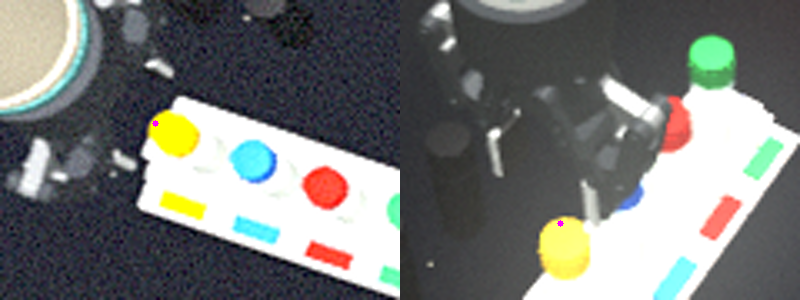

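```bash
python3 - <<'E'
from m import *
for a,b in(((160,68),(94,150)),((122,160),(189,197)),((141,114),(141.5,173.5))):
    print(tri(dict(**ctrl.get_image("top")),np.array(a)*.3+[110,190],ctrl.get_image("side"),np.array(b)*.3+[230,280]))
T=ctrl.get_image("top");S=ctrl.get_image("side")
for p,C in((T,cloud(T)),(S,cloud(S))):
    m=(C[...,2]>95)&(C[...,2]<150)&(abs(C[...,0]-604)<90)&(abs(C[...,1]-285)<60)&(p["depth"]>0)
    X=C[m]
    for a in range(95,150,10):
        Y=X[(X[:,2]>=a)&(X[:,2]<a+10)]
        if len(Y): print(a,len(Y),Y.min(0).round(),Y.max(0).round(),np.median(Y,0).round())
print(ctrl.read_state()["eef_pos"])
E
```

```text
[634.63212622 271.7611959  142.23358129]
[578.21263686 290.95564358 143.88423171]
[606.15154343 281.42393868 142.97556719]
135 1 [629. 262. 145.] [629. 262. 145.] [629. 262. 145.]
145 10 [569. 263. 145.] [635. 288. 149.] [625. 278. 147.]
135 16 [577. 268. 138.] [632. 305. 145.] [628. 279. 142.]
145 38 [572. 266. 145.] [643. 305. 150.] [628. 284. 148.]
[604.85087569 284.03941475 107.03204702]
```

```bash
python3 go.py V y 29; python3 -m crank '[[[-0.05,0,0.5,0,0,0],[0,0,0.5,0,0,0],[0,0,0.5,0,0,0],[0,0,0.4,0,0,0],[0,0,0.1,0,0,0],[0,0,0,0,0,0]]]'; python3 go.py V y 29
```

```text
t 6.2 pos [604.9 284.  107. ] F [-0.1  0.2 -0.6] w 50.4
shift now [-0.07 -0.01  2.6 ] turn [ 0.01 -0.04  0.01] | shift after turn [-0.06 -0.01  2.6 ]
clock: 6.68
eef_pos: [606.9, 283.6, 47.3]
tool_rot: [3.137, -0.009, 1.227]
force: [0.3, 0.5, -1.0]
width: 50.5
t 6.7 pos [606.9 283.6  47.3] F [ 0.3  0.5 -1. ] w 50.5
shift now [-0.07 -0.08  0.61] turn [ 0.05 -0.08  0.01] | shift after turn [-0.07 -0.08  0.61]
```

```bash
python3 -m crank '[[[-0.05,-0.08,0.4,0.05,-0.08,0],[0,0,0.2,0,0,0],[0,0,0.1,0,0,0]]]'; python3 go.py V y 29; python3 -m crank '[[[0,0,0,0,0,0],[0,0,0,0,0,0],[0,0,0,0,0,0],[0,0,0,0,0,0],[0,0,0,0,0,0],[0,0,0,0,0,0],[0,0,0,0,0,0]]]' 1;python3 go.py V y 29
```

```text
clock: 6.93
eef_pos: [605.5, 283.5, 26.5]
tool_rot: [3.14, -0.002, 1.227]
force: [-0.4, 1.0, -0.4]
width: 50.2
t 6.9 pos [605.5 283.5  26.5] F [-0.4  1.  -0.4] w 50.2
shift now [-0.05 -0.04 -0.08] turn [ 0.02 -0.02  0.01] | shift after turn [-0.05 -0.04 -0.08]
clock: 7.52
eef_pos: [605.8, 283.8, 26.8]
tool_rot: [3.139, -0.002, 1.227]
force: [-0.2, -0.1, -0.8]
width: 25.6
t 7.5 pos [605.8 283.8  26.8] F [-0.2 -0.1 -0.8] w 25.6
shift now [-0.06 -0.04 -0.07] turn [ 0.02 -0.02  0.01] | shift after turn [-0.06 -0.04 -0.07]
```

```bash
python3 -m crank '[[[0,0,0,0,0,0],[0,0,-0.2,0,0,0],[0,0,-0.4,0,0,0],[0,0,-0.6,0,0,0],[0,0,-0.6,0,0,0],[0,0,-0.6,0,0,0],[0,0,-0.6,0,0,0],[0,0,-0.6,0,0,0],[0,0,-0.5,0,0,0],[0,0,-0.3,0,0,0],[0,0,-0.1,0,0,0],[0,0,0,0,0,0]]]'; python3 go.py D y 180
cat > look.py <<'E'
import sys
from m import *
# look.py name xT yT xS yS : crops 120x90 of both views side by side
n,xt,yt,xs,ys=sys.argv[1],*map(int,sys.argv[2:6])
f=[cv2.resize(np.clip(ctrl.get_image(c)["color"][y:y+90,x:x+120].astype(float)*1.4,0,255).astype(np.uint8),(400,300),interpolation=cv2.INTER_CUBIC) for c,x,y in(("top",xt,yt),("side",xs,ys))]
cv2.imwrite(f"pics/{n}.png",np.hstack(f)[:,:,::-1])
E
python3 look.py l1 110 190 230 270
```

```text
clock: 8.52
eef_pos: [606.0, 282.9, 177.0]
tool_rot: [3.136, -0.005, 1.226]
force: [0.8, 0.3, -1.0]
width: 25.5
t 8.5 pos [606.  282.9 177. ] F [ 0.8  0.3 -1. ] w 25.5
shift now [-17.64   2.37  -0.18] turn [ 0.06 -0.04 -4.08] | shift after turn [-17.04  -5.15  -0.1 ]
```

View pics/l1.png

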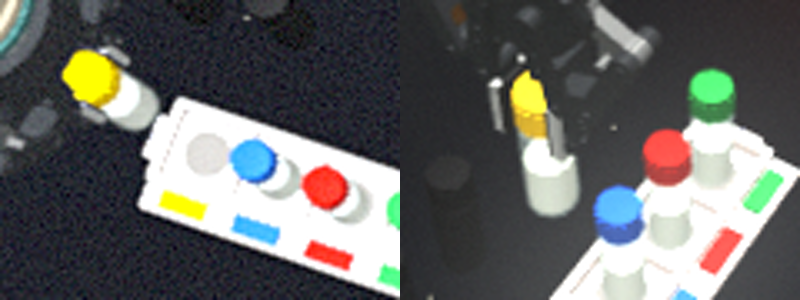

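```bash
python3 -m crank '[[[0,0,0,0,0,-0.7],[0,0,0,0,0,-0.9],[0,0,0,0,0,-0.9],[0,0,0,0,0,-0.9],[0,0,0,0,0,-0.5],[-0.5,-0.15,0,0,0,0],[-0.9,-0.28,0,0,0,0],[-0.9,-0.28,0,0,0,0],[-0.9,-0.28,0,0,0,0],[-0.9,-0.28,0,0,0,0],[-0.9,-0.28,0,0,0,0],[-0.9,-0.28,0,0,0,0]]]'; python3 go.py D y 180
```

```text
clock: 9.62
eef_pos: [554.1, 103.0, 158.3]
tool_rot: [-3.119, 0.001, 1.671]
force: [0.7, 0.6, -0.5]
width: 25.9
t 9.6 pos [554.1 103.  158.3] F [ 0.7  0.6 -0.5] w 25.9
shift now [-11.15  -3.16  -0.64] turn [-0.21  0.01  0.17] | shift after turn [-11.2   -2.94  -0.72]
```

```bash
python3 -m crank '[[[-0.9,-0.25,-0.15,-0.2,0,0.15],[-0.9,-0.25,-0.15,0,0,0],[-0.9,-0.25,-0.15,0,0,0],[-0.9,-0.25,-0.15,0,0,0],[-0.9,-0.25,-0.15,0,0,0],[-0.9,-0.25,-0.1,0,0,0],[-0.9,-0.25,-0.1,0,0,0],[-0.9,-0.25,-0.1,0,0,0],[-0.8,-0.2,-0.1,0,0,0],[-0.6,-0.15,0,0,0,0],[-0.3,-0.1,0,0,0,0],[0,0,0,0,0,0]]]'; python3 go.py D y 100
```

```text
clock: 10.62
eef_pos: [486.9, -189.0, 183.4]
tool_rot: [-3.113, 0.002, 1.645]
force: [-0.6, -0.1, -0.8]
width: 26.1
t 10.6 pos [ 486.9 -189.   183.4] F [-0.6 -0.1 -0.8] w 26.1
shift now [-1.68  0.19  2.78] turn [-0.27  0.02 -0.08] | shift after turn [-1.69  0.09  2.78]
```

```bash
python3 -m crank '[[[-0.5,0.1,0.1,-0.27,0,-0.08],[-0.5,0,0.4,0,0,0],[-0.4,0,0.5,0,0,0],[-0.15,0,0.5,0,0,0],[-0.1,0,0.3,0,0,0],[0,0,0.1,0,0,0],[0,0,0,0,0,0]]]'; python3 go.py D y 62
```

```text
clock: 11.2
eef_pos: [495.4, -228.7, 120.2]
tool_rot: [-3.139, -0.008, 1.663]
force: [-0.8, -0.0, -0.1]
width: 25.7
t 11.2 pos [ 495.4 -228.7  120.2] F [-0.8 -0.  -0.1] w 25.7
shift now [-0.36 -0.08  1.94] turn [-0.03 -0.07  0.1 ] | shift after turn [-0.34 -0.08  1.94]
```

```bash
python3 -m crank '[[[-0.3,-0.07,0,0,-0.07,0.1],[-0.05,0,0.4,0,0,0],[0,0,0.5,0,0,0],[0,0,0.4,0,0,0],[0,0,0.2,0,0,0],[0,0,0,0,0,0]]]'; python3 go.py D y 28;python3 look.py l2 340 230 310 190
```

```text
clock: 11.7
eef_pos: [497.3, -237.9, 74.2]
tool_rot: [3.14, 0.002, 1.656]
force: [-1.3, 0.1, -1.2]
width: 25.9
t 11.7 pos [ 497.3 -237.9   74.2] F [-1.3  0.1 -1.2] w 25.9
shift now [-0.03 -0.12  1.54] turn [0.02 0.02 0.03] | shift after turn [-0.04 -0.12  1.54]
```

View pics/l2.png

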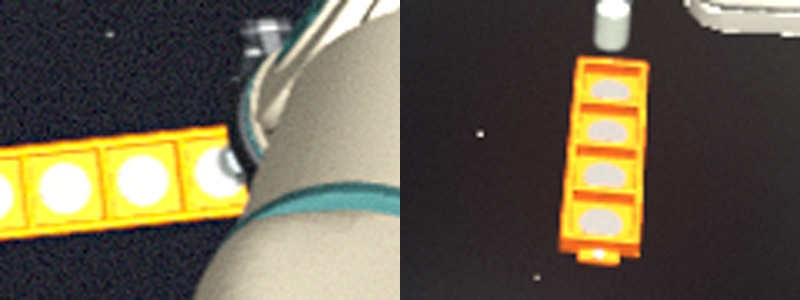

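```bash
python3 -m crank '[[[0,-0.12,0.3,0,0,0],[0,0,0.4,0,0,0],[0,0,0.3,0,0,0],[0,0,0.2,0,0,0],[0,0,0.05,0,0,0]]]'; python3 go.py D y 27
```

```text
clock: 12.22
eef_pos: [496.2, -239.9, 37.9]
tool_rot: [3.133, 0.006, 1.656]
force: [1.4, 0.1, -1.5]
width: 26.0
t 12.2 pos [ 496.2 -239.9   37.9] F [ 1.4  0.1 -1.5] w 26.0
shift now [ 0.03 -0.08  0.36] turn [0.08 0.06 0.03] | shift after turn [ 0.03 -0.08  0.36]
```

```bash
python3 -m crank '[[[0,-0.07,0.2,0.08,0.06,0],[0,0,0.12,0,0,0],[0,0,0.03,0,0,0],[0,0,0,0,0,0]]]'; python3 go.py D y 27
```

```text
clock: 12.55
eef_pos: [493.8, -240.4, 26.1]
tool_rot: [-3.141, -0.001, 1.656]
force: [0.2, 0.3, -0.7]
width: 25.7
t 12.6 pos [ 493.8 -240.4   26.1] F [ 0.2  0.3 -0.7] w 25.7
shift now [ 0.04  0.   -0.03] turn [-0.01 -0.01  0.03] | shift after turn [ 0.04  0.   -0.03]
```

```bash
python3 -m crank '[[[0,0,0.06,0,0,0],[0,0,0,0,0,0]]]'|sed -n '2p;4p';python3 -m crank '[[[0,0,0.06,0,0,0],[0,0,0,0,0,0]]]'|sed -n '2p;4p'
```

```text
eef_pos: [494.4, -241.0, 26.4]
force: [-0.1, -0.2, -0.8]
eef_pos: [495.3, -241.6, 26.2]
force: [-0.3, 0.0, 0.4]
```

```bash
python3 -m crank '[[[0,0,0.05,0,0,0],[0,0,0,0,0,0],[0,0,0,0,0,0],[0,0,0,0,0,0],[0,0,0,0,0,0],[0,0,0,0,0,0]]]' -0.18; python3 -m crank '[[[0,0,-0.2,0,0,0],[0,0,-0.4,0,0,0],[0,0,-0.6,0,0,0],[0,0,-0.8,0,0,0],[0,0,-0.8,0,0,0],[0,0,-0.8,0,0,0],[0,0,-0.6,0,0,0],[0,0,-0.5,0,0,0],[0,0,-0.2,0,0,0],[0,0,0,0,0,0]]]';python3 go.py V b 180;python3 look.py l3 340 230 310 190
```

```text
clock: 13.38
eef_pos: [495.9, -241.6, 24.3]
tool_rot: [3.137, 0.001, 1.656]
force: [-0.1, -0.4, -1.0]
width: 50.6
clock: 14.22
eef_pos: [493.8, -241.1, 180.0]
tool_rot: [3.14, -0.0, 1.655]
force: [0.5, -0.1, 0.2]
width: 50.3
t 14.2 pos [ 493.8 -241.1  180. ] F [ 0.5 -0.1  0.2] w 50.3
shift now [1.55e+01 4.42e+00 1.00e-02] turn [ 0.02 -0.01  4.1 ] | shift after turn [15.93 -2.43 -0.  ]
```

View pics/l3.png

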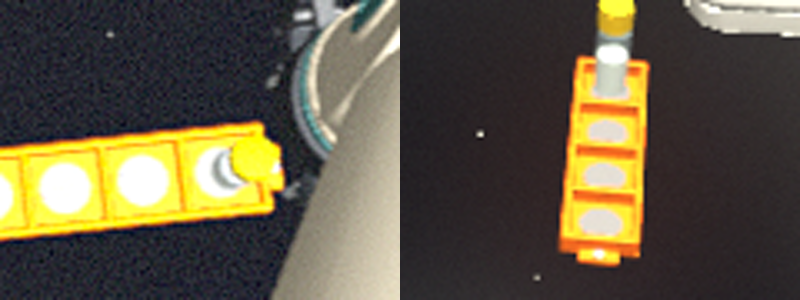

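Yellow stands upright in the rightmost pocket. Next is blue, taken from V b.

```bash
python3 -m crank '[[[0.5,0.14,-0.05,0,0,0],[0.9,0.26,-0.1,0,0,0],[0.9,0.26,-0.1,0,0,0],[0.9,0.26,-0.1,0,0,0],[0.9,0.26,-0.1,0,0,0],[0.9,0.26,-0.1,0,0,0],[0.9,0.26,-0.1,0,0,0],[0.9,0.26,-0.1,0,0,0],[0.9,0.26,-0.1,0,0,0],[0.9,0.26,-0.1,0,0,0],[0.9,0.26,-0.1,0,0,0],[0.9,0.26,-0.1,0,0,0]]]'|head -2; python3 go.py V b 180
```

```text
clock: 15.32
eef_pos: [548.2, 83.0, 195.4]
t 15.3 pos [548.2  83.  195.4] F [0.8 0.8 0.2] w 50.3
shift now [4.91 1.64 0.45] turn [-0.32  0.07  3.93] | shift after turn [ 5.15 -0.48  0.51]
```

```bash
python3 -m crank '[[[0.8,0.26,0,-0.3,0,0],[0.8,0.26,0,0,0,0],[0.7,0.24,0,0,0,0],[0.5,0.2,0,0,0,0],[0.3,0.1,0,0,0,0.5],[0.1,0,0,0,0,0.8],[0,0,0,0,0,0.9],[0,0,0,0,0,0.9],[0,0,0,0,0,0.4],[0,0,0,0,0,0]]]'|head -2; python3 go.py V b 110
```

```text
clock: 16.15
eef_pos: [564.2, 196.9, 176.4]
t 16.1 pos [564.2 196.9 176.4] F [-0.1 -0.7 -1. ] w 50.6
shift now [1.41 0.42 2.18] turn [-0.25  0.14  0.41] | shift after turn [1.4  0.3  2.21]
```

```bash
python3 -m crank '[[[0.5,0.1,0,-0.25,0.14,0.4],[0.5,0.1,0,0,0,0],[0.3,0.1,0.2,0,0,0],[0.1,0,0.5,0,0,0],[0,0,0.5,0,0,0],[0,0,0.4,0,0,0],[0,0,0.1,0,0,0],[0,0,0,0,0,0]]]'|head -2; python3 go.py V b 110
```

```text
clock: 16.82
eef_pos: [582.9, 232.7, 113.0]
t 16.8 pos [582.9 232.7 113. ] F [-1.2 -0.2  0.3] w 50.4
shift now [0.06 0.12 0.1 ] turn [-0.09  0.09  0.08] | shift after turn [0.06 0.12 0.1 ]
```

```bash
python3 -m crank '[[[0.06,0.12,0,-0.09,0.09,0.08],[0,0,0.4,0,0,0],[0,0,0.5,0,0,0],[0,0,0.6,0,0,0],[0,0,0.5,0,0,0],[0,0,0.4,0,0,0],[0,0,0.1,0,0,0],[0,0,0,0,0,0]]]'|head -2; python3 go.py V b 24
```

```text
clock: 17.48
eef_pos: [590.7, 232.2, 34.9]
t 17.5 pos [590.7 232.2  34.9] F [-1.1  0.   0.6] w 50.5
shift now [-0.01 -0.14  0.36] turn [ 0.06 -0.04 -0.02] | shift after turn [-0.01 -0.13  0.36]
```

```bash
python3 -m crank '[[[0,-0.13,0.2,0.06,0,0],[0,0,0.12,0,0,0],[0,0,0.05,0,0,0],[0,0,0,0,0,0]]]'|head -2; python3 go.py V b 24; python3 -m crank '[[[0,0,0,0,0,0],[0,0,0,0,0,0],[0,0,0,0,0,0],[0,0,0,0,0,0],[0,0,0,0,0,0],[0,0,0,0,0,0],[0,0,0,0,0,0]]]' 1;python3 go.py V b 24
```

```text
clock: 17.82
eef_pos: [588.0, 234.0, 24.5]
t 17.8 pos [588.  234.   24.5] F [0.3 0.2 0.8] w 50.4
shift now [-0.04 -0.03  0.02] turn [ 0.02 -0.06 -0.02] | shift after turn [-0.04 -0.03  0.02]
clock: 18.4
eef_pos: [589.3, 234.7, 26.3]
tool_rot: [3.137, -0.009, 1.224]
force: [0.7, -0.0, 0.0]
width: 25.8
t 18.4 pos [589.3 234.7  26.3] F [ 0.7 -0.   0. ] w 25.8
shift now [-0.07 -0.06  0.07] turn [ 0.04 -0.08 -0.02] | shift after turn [-0.07 -0.06  0.08]
```

```bash
python3 -m crank '[[[0,0,-0.2,0,0,0],[0,0,-0.4,0,0,0],[0,0,-0.6,0,0,0],[0,0,-0.7,0,0,0],[0,0,-0.7,0,0,0],[0,0,-0.7,0,0,0],[0,0,-0.6,0,0,0],[0,0,-0.5,0,0,-0.5],[0,0,-0.3,0,0,-0.9],[0,0,-0.1,0,0,-0.9],[0,0,0,0,0,-0.9],[0,0,0,0,0,-0.6]]]'|head -2; python3 go.py D b 180
```

```text
clock: 19.4
eef_pos: [589.6, 232.5, 189.3]
t 19.4 pos [589.6 232.5 189.3] F [-0.4  0.5 -0.5] w 26.1
shift now [-13.74  -4.26   0.16] turn [ 0.15 -0.06 -0.15] | shift after turn [-13.67  -4.47   0.31]
```

```bash
python3 -m crank '[[[-0.5,-0.16,0,0.1,0,-0.15],[-0.9,-0.28,-0.1,0,0,0],[-0.9,-0.28,-0.1,0,0,0],[-0.9,-0.28,-0.1,0,0,0],[-0.9,-0.28,-0.1,0,0,0],[-0.9,-0.28,-0.1,0,0,0],[-0.9,-0.28,-0.1,0,0,0],[-0.9,-0.28,-0.1,0,0,0],[-0.9,-0.28,-0.1,0,0,0],[-0.9,-0.28,-0.1,0,0,0],[-0.9,-0.28,-0.1,0,0,0],[-0.9,-0.28,-0.1,0,0,0]]]'|head -2; python3 go.py D b 180
```

```text
clock: 20.4
eef_pos: [518.7, -93.3, 232.8]
t 20.4 pos [518.7 -93.3 232.8] F [ 0.4 -0.2 -1. ] w 25.7
shift now [-3.04 -1.31  1.7 ] turn [ 0.2  -0.12  0.15] | shift after turn [-3.04 -1.23  1.76]
```

```bash
python3 -m crank '[[[-0.6,-0.3,0.2,0.2,-0.1,0.15],[-0.6,-0.3,0.4,0,0,0],[-0.5,-0.2,0.5,0,0,0],[-0.4,-0.1,0.5,0,0,0],[-0.2,-0.1,0.5,0,0,0],[-0.1,0,0.5,0,0,0],[0,0,0.5,0,0,0],[0,0,0.4,0,0,0],[0,0,0.2,0,0,0],[0,0,0,0,0,0]]]'|head -2; python3 go.py D b 75
```

```text
clock: 21.23
eef_pos: [492.1, -180.1, 122.1]
t 21.2 pos [ 492.1 -180.1  122.1] F [-0.2  0.3 -0.5] w 25.8
shift now [-0.22 -0.1   1.57] turn [ 0.    0.06 -0.19] | shift after turn [-0.23 -0.11  1.57]
```

```bash
python3 -m crank '[[[-0.22,-0.1,0.1,0,0.06,-0.19],[0,0,0.5,0,0,0],[0,0,0.5,0,0,0],[0,0,0.4,0,0,0],[0,0,0.1,0,0,0],[0,0,0,0,0,0]]]'|head -2; python3 go.py D b 27
```

```text
clock: 21.73
eef_pos: [493.5, -185.8, 76.2]
t 21.7 pos [ 493.5 -185.8   76.2] F [0.1 0.2 0.1] w 26.0
shift now [-0.03 -0.14  1.64] turn [0.05 0.02 0.04] | shift after turn [-0.03 -0.14  1.64]
```

```bash
python3 -m crank '[[[-0.03,-0.14,0.1,0.05,0,0],[0,0,0.4,0,0,0],[0,0,0.4,0,0,0],[0,0,0.3,0,0,0],[0,0,0.1,0,0,0],[0,0,0,0,0,0]]]'|head -2; python3 go.py D b 26
```

```text
clock: 22.23
eef_pos: [492.4, -188.0, 40.1]
t 22.2 pos [ 492.4 -188.    40.1] F [ 0.1  0.3 -0.7] w 25.9
shift now [ 0.04 -0.1   0.47] turn [0.06 0.05 0.05] | shift after turn [ 0.04 -0.09  0.47]
```

```bash
python3 -m crank '[[[0.04,-0.1,0.25,0.06,0.05,0.05],[0,0,0.18,0,0,0],[0,0,0.04,0,0,0],[0,0,0,0,0,0]]]'|head -2; python3 go.py D b 26;  python3 -m crank '[[[0,0,0.06,0,0,0],[0,0,0,0,0,0]]]'|sed -n '2p;4p'
```

```text
clock: 22.57
eef_pos: [489.9, -187.5, 26.0]
t 22.6 pos [ 489.9 -187.5   26. ] F [ 0.4  0.1 -0.8] w 25.7
shift now [ 0.01 -0.01  0.  ] turn [ 0.01  0.   -0.01] | shift after turn [ 0.01 -0.01  0.  ]
eef_pos: [490.4, -188.1, 25.7]
force: [-0.1, -0.3, -0.9]
```

```bash
python3 -m crank '[[[0,0,0.08,0,0,0],[0,0,0.02,0,0,0]]]'|sed -n '2p;4p'; python3 -m crank '[[[0,0,0,0,0,0],[0,0,0,0,0,0],[0,0,0,0,0,0],[0,0,0,0,0,0],[0,0,0,0,0,0]]]' -0.18|sed -n '2p;4,5p'; python3 -m crank '[[[0,0,-0.2,0,0,0],[0,0,-0.4,0,0,0],[0,0,-0.6,0,0,0],[0,0,-0.8,0,0,0],[0,0,-0.8,0,0,0],[0,0,-0.8,0,0,0],[0,0,-0.6,0,0,0],[0,0,-0.5,0,0,0],[0,0,-0.2,0,0,0],[0,0,0,0,0,0]]]'|head -2;python3 go.py V r 180
```

```text
eef_pos: [491.2, -189.0, 25.4]
force: [0.6, 0.4, -0.7]
eef_pos: [491.9, -189.2, 25.7]
force: [0.2, -0.2, -0.2]
width: 50.2
clock: 24.15
eef_pos: [489.1, -188.3, 180.2]
t 24.1 pos [ 489.1 -188.3  180.2] F [-0.4  0.3 -0.4] w 50.6
shift now [1.222e+01 3.650e+00 1.000e-02] turn [ 0.02 -0.    4.05] | shift after turn [ 1.264e+01 -1.710e+00  1.000e-02]
```

```bash
python3 -m crank '[[[0.5,0.14,-0.05,0,0,0],[0.9,0.27,-0.1,0,0,0],[0.9,0.27,-0.1,0,0,0],[0.9,0.27,-0.1,0,0,0],[0.9,0.27,-0.1,0,0,0],[0.9,0.27,-0.1,0,0,0],[0.9,0.27,-0.1,0,0,0],[0.9,0.27,-0.1,0,0,0],[0.9,0.27,-0.1,0,0,0],[0.8,0.27,-0.1,0,0,0],[0.6,0.2,-0.05,0,0,0],[0.4,0.15,0,0,0,0]]]'|head -2; python3 go.py V r 180
```

```text
clock: 25.15
eef_pos: [549.5, 111.0, 198.6]
t 25.1 pos [549.5 111.  198.6] F [-0.2  0.  -1.1] w 50.1
shift now [2.45 0.83 0.6 ] turn [-0.16  0.07  3.95] | shift after turn [ 2.57 -0.23  0.62]
```

```bash
python3 -m crank '[[[0.6,0.25,0.1,-0.16,0,0.4],[0.6,0.15,0.1,0,0,0.8],[0.5,0.05,0.3,0,0,0.9],[0.3,-0.05,0.4,0,0,0.9],[0.1,0,0.5,0,0,0.7],[0,0,0.5,0,0,0],[0,0,0.5,0,0,0],[0,0,0.2,0,0,0],[0,0,0,0,0,0]]]'|head -2; python3 go.py V r 110
```

```text
clock: 25.9
eef_pos: [559.5, 178.2, 108.1]
t 25.9 pos [559.5 178.2 108.1] F [ 0.4 -0.3 -0.2] w 50.2
shift now [ 0.34  0.21 -0.07] turn [-0.07  0.11  0.09] | shift after turn [ 0.34  0.21 -0.06]
```

```bash
python3 -m crank '[[[0.34,0.2,0,-0.07,0.11,0.09],[0,0,0,0,0,0],[0,0,0.1,0,0,0]]]'|head -2; python3 go.py V r 25
```

```text
clock: 26.15
eef_pos: [570.2, 185.3, 105.4]
t 26.1 pos [570.2 185.3 105.4] F [-0.2 -0.1 -0.3] w 50.7
shift now [ 0.   -0.05  2.68] turn [ 0.01 -0.01 -0.03] | shift after turn [ 0.   -0.04  2.68]
```

```bash
python3 -m crank '[[[0,-0.05,0.4,0,0,0],[0,0,0.5,0,0,0],[0,0,0.5,0,0,0],[0,0,0.5,0,0,0],[0,0,0.3,0,0,0],[0,0,0.1,0,0,0],[0,0,0,0,0,0]]]'|head -2; python3 go.py V r 24
```

```text
clock: 26.73
eef_pos: [575.3, 186.7, 39.0]
t 26.7 pos [575.3 186.7  39. ] F [ 0.2 -0.7 -0.5] w 50.3
shift now [-0.11 -0.19  0.5 ] turn [ 0.11 -0.09 -0.04] | shift after turn [-0.1  -0.19  0.5 ]
```

```bash
python3 -m crank '[[[-0.1,-0.2,0.25,0.1,-0.09,0],[0,0,0.2,0,0,0],[0,0,0.07,0,0,0],[0,0,0,0,0,0]]]'|head -2; python3 go.py V r 24; python3 -m crank '[[[0,0,0.02,0,0,0],[0,0,0.02,0,0,0],[0,0,0,0,0,0],[0,0,0,0,0,0],[0,0,0,0,0,0],[0,0,0,0,0,0],[0,0,0,0,0,0]]]' 1;python3 go.py V r 24
```

```text
clock: 27.07
eef_pos: [569.8, 186.3, 24.1]
t 27.1 pos [569.8 186.3  24.1] F [-0.1  0.6 -0.7] w 50.0
shift now [-0.03 -0.02  0.  ] turn [ 0.03 -0.01 -0.04] | shift after turn [-0.03 -0.02  0.  ]
clock: 27.65
eef_pos: [570.6, 186.7, 23.8]
tool_rot: [3.137, -0.002, 1.222]
force: [-0.7, 0.2, -1.0]
width: 25.7
t 27.6 pos [570.6 186.7  23.8] F [-0.7  0.2 -1. ] w 25.7
shift now [-0.05 -0.04 -0.01] turn [ 0.04 -0.02 -0.03] | shift after turn [-0.05 -0.04 -0.01]
```

Red is gripped at z 23.8.

```bash
python3 -m crank '[[[0,0,-0.2,0,0,0],[0,0,-0.4,0,0,0],[0,0,-0.6,0,0,0],[0,0,-0.7,0,0,0],[0,0,-0.7,0,0,0],[0,0,-0.7,0,0,0],[0,0,-0.6,0,0,0],[0,0,-0.5,0,0,-0.5],[0,0,-0.3,0,0,-0.9],[0,0,-0.1,0,0,-0.9],[0,0,0,0,0,-0.9],[0,0,0,0,0,-0.6]]]'|head -2; python3 go.py D r 180
```

```text
clock: 28.65
eef_pos: [570.9, 185.3, 186.6]
t 28.6 pos [570.9 185.3 186.6] F [-0.3  0.6 -0.7] w 25.9
shift now [-10.48  -3.54   0.17] turn [ 0.12 -0.   -0.17] | shift after turn [-10.41  -3.72   0.22]
```

```bash
python3 -m crank '[[[-0.5,-0.13,0,0.1,0,-0.15],[-0.9,-0.25,-0.03,0,0,0],[-0.9,-0.25,-0.03,0,0,0],[-0.9,-0.25,-0.03,0,0,0],[-0.9,-0.25,-0.03,0,0,0],[-0.9,-0.25,-0.03,0,0,0],[-0.9,-0.25,-0.03,0,0,0],[-0.8,-0.25,-0.03,0,0,0],[-0.7,-0.2,0,0,0,0],[-0.5,-0.2,0,0,0,0],[-0.2,-0.1,0,0,0,0],[0,0,0,0,0,0]]]'|head -2; python3 go.py D r 120
```

```text
clock: 29.65
eef_pos: [519.0, -73.9, 206.0]
t 29.6 pos [519.  -73.9 206. ] F [-0.3  0.8 -0.3] w 25.6
shift now [-1.94 -1.35  2.84] turn [ 0.17 -0.01  0.02] | shift after turn [-1.94 -1.29  2.87]
```

```bash
python3 -m crank '[[[-0.5,-0.4,0.2,0.17,0,0],[-0.6,-0.4,0.4,0,0,0],[-0.5,-0.3,0.5,0,0,0],[-0.2,-0.2,0.5,0,0,0],[-0.1,0,0.5,0,0,0],[0,0,0.5,0,0,0],[0,0,0.3,0,0,0],[0,0,0.1,0,0,0],[0,0,0,0,0,0]]]'|head -2; python3 go.py D r 75
```

```text
clock: 30.4
eef_pos: [491.5, -125.3, 117.0]
t 30.4 pos [ 491.5 -125.3  117. ] F [ 0.7 -0.9  0.5] w 25.8
shift now [-0.32 -0.26  1.39] turn [ 0.1  -0.05  0.14] | shift after turn [-0.31 -0.24  1.4 ]
```

```bash
python3 -m crank '[[[-0.3,-0.28,0.1,0.1,-0.05,0.14],[0,0,0.4,0,0,0],[0,0,0.4,0,0,0],[0,0,0.4,0,0,0],[0,0,0.1,0,0,0],[0,0,0,0,0,0]]]'|head -2; python3 go.py D r 25
```

```text
clock: 30.9
eef_pos: [486.9, -136.6, 77.2]
t 30.9 pos [ 486.9 -136.6   77.2] F [-0.3  0.3 -0.9] w 25.9
shift now [ 0.06 -0.07  1.74] turn [0.06 0.04 0.  ] | shift after turn [ 0.05 -0.06  1.74]
```

```bash
python3 -m crank '[[[0.06,-0.12,0.1,0.06,0,0],[0,0,0.4,0,0,0],[0,0,0.4,0,0,0],[0,0,0.4,0,0,0],[0,0,0.1,0,0,0],[0,0,0,0,0,0]]]'|head -2; python3 go.py D r 24
```

```text
clock: 31.4
eef_pos: [485.5, -136.4, 38.0]
t 31.4 pos [ 485.5 -136.4   38. ] F [ 0.3  0.7 -0. ] w 25.9
shift now [ 0.04 -0.01  0.47] turn [ 0.05  0.07 -0.  ] | shift after turn [ 0.04 -0.01  0.47]
```

```bash
python3 -m crank '[[[0.04,-0.03,0.25,0.05,0.05,0],[0,0,0.18,0,0,0],[0,0,0.04,0,0,0],[0,0,0,0,0,0]]]'|head -2; python3 go.py D r 24;  python3 -m crank '[[[0,0,0.05,0,0,0],[0,0,0,0,0,0]]]'|sed -n '2p;4p'
```

```text
clock: 31.73
eef_pos: [485.7, -135.6, 24.6]
t 31.7 pos [ 485.7 -135.6   24.6] F [ 0.4 -0.   0.1] w 25.8
shift now [ 0.01 -0.02  0.02] turn [ 0.02  0.02 -0.  ] | shift after turn [ 0.01 -0.02  0.02]
eef_pos: [486.1, -135.8, 23.5]
force: [-0.8, 0.0, -0.5]
```

```bash
python3 -m crank '[[[0,0,0,0,0,0],[0,0,0,0,0,0],[0,0,0,0,0,0],[0,0,0,0,0,0],[0,0,0,0,0,0]]]' -0.18|sed -n '2p;4,5p'; python3 -m crank '[[[0,0,-0.2,0,0,0],[0,0,-0.4,0,0,0],[0,0,-0.6,0,0,0],[0,0,-0.8,0,0,0],[0,0,-0.8,0,0,0],[0,0,-0.8,0,0,0],[0,0,-0.6,0,0,0],[0,0,-0.5,0,0,0],[0,0,-0.2,0,0,0],[0,0,0,0,0,0]]]'|head -2;python3 go.py V g 180; python3 look.py l4 310 230 310 190
```

```text
eef_pos: [486.6, -135.9, 24.1]
force: [0.6, 0.5, 0.9]
width: 50.7
clock: 33.15
eef_pos: [484.4, -135.3, 180.4]
t 33.1 pos [ 484.4 -135.3  180.4] F [0.2 0.6 0.3] w 50.4
shift now [8.81 2.97 0.  ] turn [0.03 0.01 4.07] | shift after turn [ 9.25 -0.93  0.01]
```

View pics/l4.png

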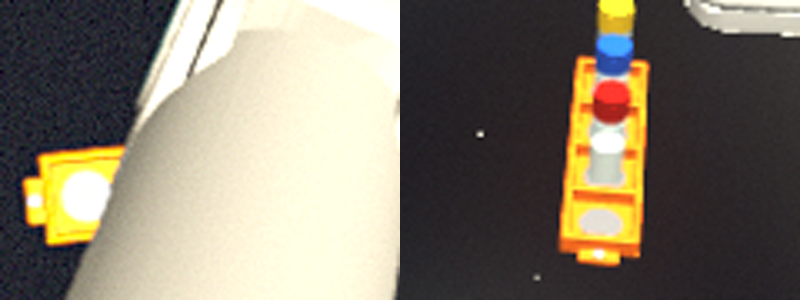

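Yellow, blue and red stand upright, each in its own pocket. Green is last.

```bash
python3 -m crank '[[[0.5,0.17,-0.05,0,0,0],[0.9,0.3,-0.08,0,0,0],[0.9,0.3,-0.08,0,0,0],[0.9,0.3,-0.08,0,0,0],[0.9,0.3,-0.08,0,0,0],[0.9,0.3,-0.05,0,0,0],[0.8,0.3,-0.05,0,0,0],[0.6,0.2,0,0,0,0.3],[0.4,0.1,0,0,0,0.6],[0.2,0,0,0,0,0.8],[0,0,0,0,0,0.8],[0,0,0,0,0,0.8]]]'|head -2; python3 go.py V g 120
```

```text
clock: 34.25
eef_pos: [527.4, 89.3, 174.7]
t 34.2 pos [527.4  89.3 174.7] F [-0.3 -0.4 -0.3] w 50.3
shift now [1.72 0.41 1.79] turn [-0.27  0.14  0.6 ] | shift after turn [1.72 0.25 1.82]
```

```bash
python3 -m crank '[[[0.5,0.1,0,-0.25,0.14,0.5],[0.6,0.1,0,0,0,0],[0.4,0.05,0.2,0,0,0],[0.15,0,0.5,0,0,0],[0,0,0.5,0,0,0],[0,0,0.3,0,0,0],[0,0,0.1,0,0,0],[0,0,0,0,0,0]]]'|head -2; python3 go.py V g 110
```

```text
clock: 34.92
eef_pos: [544.2, 135.4, 112.3]
t 34.9 pos [544.2 135.4 112.3] F [-0.5 -0.5  0.5] w 50.4
shift now [0.08 0.25 0.07] turn [-0.15  0.11  0.06] | shift after turn [0.08 0.25 0.08]
```

```bash
python3 -m crank '[[[0.08,0.22,0,-0.15,0.11,0.06],[0,0,0.2,0,0,0],[0,0,0.4,0,0,0],[0,0,0.1,0,0,0]]]'|head -2; python3 go.py V g 25
```

```text
clock: 35.25
eef_pos: [553.6, 134.3, 91.6]
t 35.2 pos [553.6 134.3  91.6] F [-0.7  0.4  0.1] w 50.2
shift now [ 0.01 -0.07  2.22] turn [ 0.04 -0.02 -0.03] | shift after turn [ 0.02 -0.06  2.22]
```

```bash
python3 -m crank '[[[0,-0.1,0.3,0.04,0,0],[0,0,0.5,0,0,0],[0,0,0.5,0,0,0],[0,-0.05,0.4,0,0,0],[0,0,0.1,0,0,0],[0,0,0,0,0,0]]]'|head -2; python3 go.py V g 24
```

```text
clock: 35.75
eef_pos: [550.9, 135.6, 36.2]
t 35.8 pos [550.9 135.6  36.2] F [ 0.2  0.7 -0.5] w 50.4
shift now [0.   0.03 0.41] turn [ 0.03 -0.05 -0.05] | shift after turn [0.   0.04 0.41]
```

```bash
python3 -m crank '[[[0,0.02,0.22,0.03,-0.05,-0.05],[0,0,0.15,0,0,0],[0,0,0.05,0,0,0],[0,0,0,0,0,0]]]'|head -2; python3 go.py V g 24; python3 -m crank '[[[0,0,0.02,0,0,0],[0,0,0.02,0,0,0],[0,0,0,0,0,0],[0,0,0,0,0,0],[0,0,0,0,0,0],[0,0,0,0,0,0],[0,0,0,0,0,0]]]' 1;python3 go.py V g 24
```

```text
clock: 36.08
eef_pos: [553.1, 135.5, 24.1]
t 36.1 pos [553.1 135.5  24.1] F [-0.4 -0.2  0. ] w 50.5
shift now [-0.02 -0.03  0.  ] turn [ 0.02 -0.01  0.01] | shift after turn [-0.02 -0.03  0.  ]
clock: 36.67
eef_pos: [554.1, 135.8, 24.1]
tool_rot: [3.137, -0.003, 1.227]
force: [-0.1, 0.9, 0.4]
width: 25.5
t 36.7 pos [554.1 135.8  24.1] F [-0.1  0.9  0.4] w 25.5
shift now [-0.04 -0.06  0.  ] turn [ 0.04 -0.03  0.01] | shift after turn [-0.04 -0.06  0.  ]
```

```bash
python3 -m crank '[[[0,0,-0.2,0,0,0],[0,0,-0.4,0,0,0],[0,0,-0.6,0,0,0],[0,0,-0.7,0,0,0],[0,0,-0.7,0,0,0],[0,0,-0.7,0,0,0],[0,0,-0.6,0,0,0],[0,0,-0.5,0,0,-0.5],[0,0,-0.3,0,0,-0.9],[0,0,-0.1,0,0,-0.9],[0,0,0,0,0,-0.9],[0,0,0,0,0,-0.6]]]'|head -2; python3 go.py D g 180
```

```text
clock: 37.67
eef_pos: [553.5, 134.3, 186.4]
t 37.7 pos [553.5 134.3 186.4] F [-1.2 -0.3 -1.3] w 25.9
shift now [-7.07 -2.92  0.18] turn [ 0.11 -0.   -0.13] | shift after turn [-7.03 -3.01  0.21]
```

```bash
python3 -m crank '[[[-0.5,-0.2,0,0.1,0,-0.15],[-0.9,-0.4,0,0,0,0],[-0.9,-0.4,0,0,0,0],[-0.9,-0.4,0,0,0,0],[-0.9,-0.4,0,0,0,0],[-0.8,-0.4,0,0,0,0],[-0.6,-0.3,0,0,0,0],[-0.3,-0.15,0,0,0,0],[-0.1,0,0,0,0,0],[0,0,0,0,0,0]]]'|head -2; python3 go.py D g 120
```

```text
clock: 38.5
eef_pos: [488.6, -55.3, 196.1]
t 38.5 pos [488.6 -55.3 196.1] F [ 0.1  0.3 -0.2] w 25.6
shift now [-0.91 -0.38  2.53] turn [ 0.13 -0.02  0.08] | shift after turn [-0.91 -0.34  2.54]
```

```bash
python3 -m crank '[[[-0.4,-0.2,0.2,0.13,0,0.08],[-0.3,-0.1,0.4,0,0,0],[-0.1,0,0.5,0,0,0],[0,0,0.5,0,0,0],[0,0,0.5,0,0,0],[0,0,0.3,0,0,0],[0,0,0.1,0,0,0],[0,0,0,0,0,0]]]'|head -2; python3 go.py D g 75
```

```text
clock: 39.17
eef_pos: [490.4, -68.6, 120.3]
t 39.2 pos [490.4 -68.6 120.3] F [-1.3 -0.1  0.4] w 26.2
shift now [-0.46 -0.38  1.5 ] turn [ 0.09 -0.07  0.15] | shift after turn [-0.46 -0.36  1.51]
```

```bash
python3 -m crank '[[[-0.46,-0.4,0.1,0.09,-0.07,0.14],[0,0,0.4,0,0,0],[0,0,0.4,0,0,0],[0,0,0.4,0,0,0],[0,0,0.1,0,0,0],[0,0,0,0,0,0]]]'|head -2; python3 go.py D g 25
```

```text
clock: 39.67
eef_pos: [481.6, -85.9, 80.1]
t 39.7 pos [481.6 -85.9  80.1] F [ 0.1 -0.1 -0.1] w 26.1
shift now [ 0.1  -0.03  1.84] turn [0.05 0.04 0.01] | shift after turn [ 0.09 -0.02  1.84]
```

```bash
python3 -m crank '[[[0.09,-0.08,0.1,0.05,0.03,0],[0,0,0.4,0,0,0],[0,0,0.4,0,0,0],[0,0,0.4,0,0,0],[0,0,0.1,0,0,0],[0,0,0,0,0,0]]]'|head -2; python3 go.py D g 24
```

```text
clock: 40.17
eef_pos: [481.5, -84.3, 40.9]
t 40.2 pos [481.5 -84.3  40.9] F [ 0.3 -0.5  0.1] w 26.1
shift now [ 0.04 -0.02  0.56] turn [ 0.06  0.02 -0.  ] | shift after turn [ 0.04 -0.02  0.56]
```

```bash
python3 -m crank '[[[0.04,-0.03,0.3,0.06,0.02,0],[0,0,0.2,0,0,0],[0,0,0.05,0,0,0],[0,0,0,0,0,0]]]'|head -2; python3 go.py D g 24;  python3 -m crank '[[[0,0,0.05,0,0,0],[0,0,0,0,0,0]]]'|sed -n '2p;4p'
```

```text
clock: 40.5
eef_pos: [481.9, -83.3, 24.8]
t 40.5 pos [481.9 -83.3  24.8] F [ 0.6 -0.1  0.3] w 26.1
shift now [ 0.   -0.04  0.03] turn [ 0.02  0.   -0.  ] | shift after turn [ 0.   -0.04  0.03]
eef_pos: [482.2, -83.4, 23.7]
force: [-0.7, -1.2, 0.3]
```

```bash
python3 -m crank '[[[0,0,0,0,0,0],[0,0,0,0,0,0],[0,0,0,0,0,0],[0,0,0,0,0,0],[0,0,0,0,0,0]]]' -0.18|sed -n '2p;4,5p'; python3 -m crank '[[[0,0,-0.2,0,0,0],[0,0,-0.4,0,0,0],[0,0,-0.6,0,0,0],[0,0,-0.8,0,0,0],[0,0,-0.8,0,0,0],[0,0,-0.8,0,0,0],[0,0,-0.6,0,0,0],[0,0,-0.5,0,0,0],[0.5,0,-0.2,0,0,0],[0.8,0,0,0,0,0],[0.8,0,0,0,0,0],[0.8,0,0,0,0,0]]]'|head -2;python3 -m crank '[[[0.9,0,0,0,0,0],[0.9,0,0,0,0,0],[0.9,0,0,0,0,0],[0.9,0,0,0,0,0],[0.9,0,0,0,0,0],[0.8,0,0,0,0,0],[0.5,0,0,0,0,0],[0.2,0,0,0,0,0],[0,0,0,0,0,0],[0,0,0,0,0,0]]]'|head -2; python3 - <<'E'
from m import *
T=ctrl.get_image("top");S=ctrl.get_image("side");np.set_printoptions(precision=1,suppress=True)
for c in HUE:
    a=blobs(T,c,(320,240,440,310));b=blobs(S,c,(340,170,400,275))
    if c=="yellow": a=[x for x in a if x[1]<200]
    for x in a:print(c,"T",x[0],x[1],onplane(T,x[0],86))
    for x in b:print(c,"S",x[0],x[1],onplane(S,x[0],80))
print("amber",[np.round(d["extent"]).tolist() for d in ctrl.search_frame("amber_bottle",T)[:1]],"beaker",[np.round(d["extent"]).tolist() for d in ctrl.search_frame("empty_beaker",T)[:1]])
a=cv2.resize(T["color"][140:320,130:500],(800,389));b=cv2.resize(S["color"][160:290,300:460],(246,200))
cv2.imwrite("pics/end.png",cv2.resize(T["color"][140:320,130:500],(800,389))[:,:,::-1]);cv2.imwrite("pics/end2.png",cv2.resize(S["color"][150:290,300:440],(560,560),interpolation=cv2.INTER_CUBIC)[:,:,::-1])
E
```

```text
eef_pos: [482.9, -83.5, 24.2]
force: [-0.6, -0.0, -0.3]
width: 50.3
clock: 42.08
eef_pos: [475.1, -1.0, 183.7]
clock: 42.92
eef_pos: [459.0, 192.3, 187.7]
red T [363.  283.2] 128 [ 483.1 -136.1   86. ]
yellow T [415.5 277.2] 155 [ 493.6 -244.5   86. ]
green T [337.9 285. ] 114 [480.2 -84.6  86. ]
blue T [389.9 280.1] 128 [ 488.4 -191.6   86. ]
amber [[290.0, 169.0, 31.0, 37.0]] beaker [[472.0, 190.0, 33.0, 33.0]]
```

View pics/end.png

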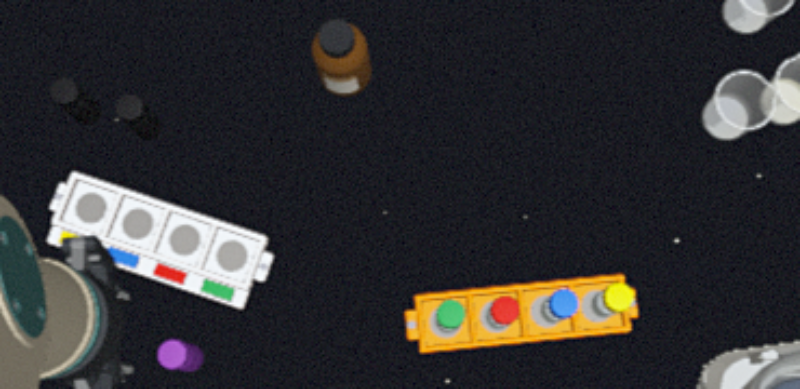

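View pics/end2.png

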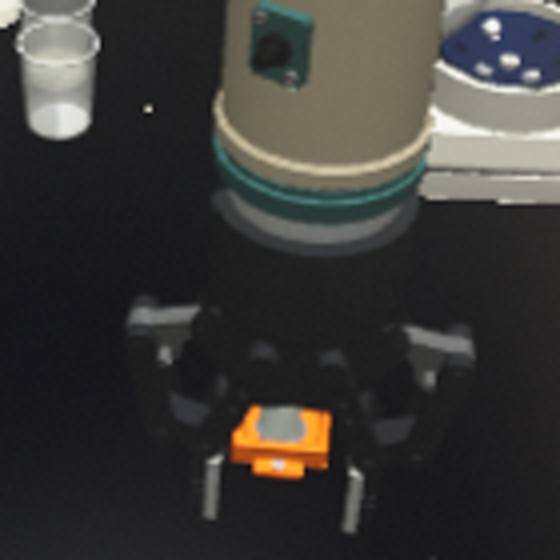

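```bash
python3 - <<'E'
from m import *
T=ctrl.get_image("top");C=cloud(T)
for c in HUE:
    for x in blobs(T,c,(320,240,440,310)):
        if x[1]<200: print(c,np.round(np.median(C[x[2]],0),1))
s=ctrl.read_state();print(s["clock"],s["qd"].round(3) if hasattr(s["qd"],"round") else s["qd"])
ctrl.finish_job()
E
```

```text
red [ 483.1 -135.9   88.5]
yellow [ 493.4 -244.6   88.6]
green [480.  -84.6  88.5]
blue [ 488.4 -191.5   88.4]
43.1667 [-0.003  0.003 -0.003 -0.001  0.     0.    -0.001]
the job is handed in; nothing more can be done
```

I moved all four vials to the orange rack in reverse order and handed the job in at 43 s. Left to right from the robot, it now holds green, red, blue and yellow.

**Last checks:**
- **Standing:** every cap top reads about 88.5 mm. That is what I measured before the move and what the text gives for a vial standing on a pocket floor.
- **Position:** each cap is over its own pocket. Yellow and blue read about 5 mm to the right of their pocket centres.
- **Bystanders:** the amber bottle and the beaker are within 2 pixels of where they started. The black and purple look-alikes look untouched.
- **Robot:** the gripper was open, clear of everything and still at hand-in.

**What disagreed or could not be checked:**
- The grip closed to about 25.7 mm, not the stated 28 mm, every time. The vials were held firmly and upright all the same.
- In the final side picture the arm hid most of the orange rack, so the last check there is from the top camera only. An earlier side view showed yellow, blue and red upright.

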